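Roll a capacitor up the feed chute until the catch holds it

ROBOT

A 7-joint arm with a two-finger parallel gripper is mounted at the origin on the work surface. World frame = base frame: x ahead of the robot, y to its left, z up, the work surface at z = 0. Lengths are in m, angles in rad, forces in N, time in s.
With the tool pointing down it reaches from about 0.4 to 0.875 m from the base axis. Payload 4.4 kg.
Tool frame: the origin (TCP) lies between the finger pads; the fingertips stand 11 mm ahead of it and the grasp point (between the pads) lies 8 mm behind it; z points along the fingers, y is the line along which they close (so a half turn about z gives the same grasp; the last joint's range is limited). The gripper opens to 85 mm and grips with 20 to 120 N. Pads are 22 mm wide; open, the fingers measure 114 mm over their backs; the gripper's body (76 mm by 85 mm) begins 54 mm behind the grasp point. The pads swing forward as they close: fully open they stand 13 mm farther back than shut.
Start: joints at [1.115, 0.628, 0.038, 1.517, -0.027, 0.996, -0.02], TCP at [0.247, -0.601, 0.242] pointing down, gripper open.
Joint ranges: [-3.06, 3.06], [-0.37, 2.12], [-1.25, 1.32], [0.18, 2.47], [-1.1, 4.24], [0.23, 1.98], [-2.94, 2.94]. Speed limits (rad/s): [2.57, 2.57, 3.14, 3.14, 3.14, 3.14, 3.14].

INTERFACE

Orientations are given as a 3x3 rotation matrix whose columns are the frame's x, y, z axes.
In Python, from plant import arm, fingers, monitor, optics, order, finder gives the robot as it stands. Calls block until the motion is done:
- arm.move_to(position, orientation): joint-space move of the TCP to a pose.
- arm.move_straight(position, attitude=None, v=0.15): straight line of the TCP; attitude=None keeps the orientation; v is the mean speed in m/s.
- arm.move_joints(angles): joint-space move.
- fingers.move_gripper(opening): finger opening in m; the grip force is fixed at half the most; returns when the fingers have stopped.
- arm.hold(seconds).
- arm.solve_ik(position, orientation): joint angles nearest the present ones, or None.
- monitor.get_obs(): the state.
- optics.camera(name): name is "scene" or "top"; returns the picture (420x560x3 uint8, blue, green, red); there is no depth.
- optics.camera_params(name): a dict with "fx", "fy", "cx", "cy" (pixels), "world_to_cam" (4x4, takes a point from world to camera coordinates). Camera axes: x right, y down, z forward; pixel columns grow to the right and rows downward; lengths in m; the calibration is good to about 2 mm. A picture is of the moment at which its call begins. camera_params takes no time and is no camera call.
A pose or a line that the arm cannot do raises arm.IKError and nothing moves.
- order.hand_in(): hands the job in; it is judged then, once.
Trained networks look in the newest picture that a camera, given by its name, has taken for a name from the list of things; names that differ only in an ending like _2 or _b are one class to them, and where a whole thing is asked for, a point or a joint stands for the part that bears it (a point fixed in the world has none). Each returns a list of dicts, best first, with "p" (0 to 1); they miss things now and then, are a little off and sometimes report something else, mostly with a low value. They report only what shows in the picture. A call takes as long as a camera call. They do not tell look-alikes from the thing itself.
- finder.recognise(camera, name): "location" ([column, row] in pixels, amid what is visible of it).
- finder.outline_of(camera, name): "mask" (420x560 bool, what is visible of it) and "location" ([column, row] in pixels, amid what is visible of it).
The state is a dict: "clock": time; "qpos": joint angles; "joint_velocities": joint speeds; "joint_efforts": joint torques, N m; "position": TCP position; "tool_rot": TCP orientation; "force": force on the tool from outside, world axes, zero at the start; "moment": the same for the moment, N m; "width": finger opening in m; "gripper_force": force on a finger pad.
Only numpy, scipy, OpenCV 4.12 (cv2) and the standard library are available. Lean on these libraries where they do the work, as an engineer would, in place of code of your own. Each camera call takes 0.05 s, during which the arm holds its last target. There are 200 camera calls.

TASK

Load the feed chute: with your fingertips, roll the big capacitor lying on the chute's landing up the ramp to the cross-bar stop, until the catch has sprung up behind it and keeps it there, then let go and move clear. Push it gently all the way; never pinch it, lift it or let it run back down the ramp, and leave everything else on the bench where it is.

Things in the scene. Friction and masses are not known exactly. Their poses are not given: they have to be found in the camera images.
- capacitor: big black can capacitor, a cylinder 76 mm in diameter, 100 mm long, plus two 6 mm aluminium terminals on its +y end; 0.4 to 0.8 kg. It lies across the landing, up to 0.12 rad askew, and rolls freely; slippery sleeve (friction about 0.4, on the fingers too). Origin at the cylinder's centre, 38 mm above the sheet; its own y axis is the cylinder's axis (x and z turn as it rolls).
- chute: fixed feed chute of ivory pipes, black joints and a blue slide sheet, 340 mm long, 180 mm wide over the stop posts: a flat landing (x -166 to -70 mm), then the ramp, 8 degrees up. Origin on the bench under its middle; x level, pointing uphill, y across (left when looking uphill), z up.
- landing (a point): middle of the landing's sheet, 45 mm above the bench, chute x -118 mm; axes as the chute's. Front lip at chute x -166 mm, 10 mm above the sheet. Side guides 25 mm high, 144 mm apart, funnel in to 120 mm from chute x -112 to -70 mm.
- ramp: fixed sloping part of the chute. Origin in the middle of the sheet where landing and ramp meet; x up the slope, y across, z square to the sheet. Sheet 236 mm long, lane 120 mm wide between guides 25 mm high. A capacitor against the stop bar has its centre at x 180, z 38 mm; rolled back onto the raised catch, at x 177 mm.
- stop_bar: fixed round cross bar, ivory pipe of 28 mm diameter across the top of the ramp between two posts of 35 mm diameter 144 mm apart. Origin at the bar's centre (ramp x 232, z 38 mm), axes as the ramp's; top of bar and posts about 55 mm above the sheet.
- catch (a joint): anti-return catch, a 20 mm wide steel pawl in a slot in mid-lane: 0 = sprung up, nose 12 mm above the sheet; about 0.6 rad = level with the sheet. A capacitor rolled uphill over it presses it down (a push of 2 to 6 N); it springs up behind the capacitor just before the stop and then locks against rolling back.
- catch_nose (a point): top of the catch's nose; with the catch up at ramp x 148, z 12 mm
- small_capacitor_a: bystander: small black capacitor standing upright, 35 mm diameter, 50 mm high, on the bench beside the chute; origin centre of underside
- small_capacitor_b: bystander: the like, on the chute's other side
- screwdriver: bystander: screwdriver 190 mm long lying beside the chute
- drive_unit: bystander: open-frame drive unit, 170 x 60 x 100 mm, origin centre of underside
- mouse: bystander: computer mouse, 105 x 58 x 28 mm, origin centre of underside
- tape_roll: bystander: empty amber tape core lying flat, 90 mm diameter, 19 mm high
- screw_jar: bystander: pale jar with a white cap, 56 mm diameter, 60 mm high, origin centre of underside
Things that resemble listed ones, but are neither listed nor needed, are in the scene too. What is shaped like the capacitor but green or red is not meant.

How it is judged:
By the outcome, as a careful person would: the job done as asked, in the order asked, and still so for the second after the job is handed in, with the robot touching nothing.
It also fails if it takes over 42 s, if anything falls off the work surface, if the arm or the gripper's body presses on something with over 40 N, if the wrist force passes 120 N, or if a joint passes its speed limit or range.

## Working session

There is one attempt and no reset: what is moved stays moved. The work goes in short steps, each a Python script; the robot and the scene stay as the last script left them, time stands still between calls to the robot, and variables do not carry over. Pictures are saved under pics/ and viewed, at most 10 in all, crops included, and the job is handed in when it is done.

```bash
ls; mkdir -p pics; python3 - <<'E'
from plant import arm, fingers, monitor, optics, order, finder
import cv2,numpy as np
for c in ("scene","top"):
    im=optics.camera(c); cv2.imwrite(f"pics/{c}0.png",im)
    p=optics.camera_params(c); print(c,p["fx"],p["fy"],p["cx"],p["cy"]); print(np.round(p["world_to_cam"],4).tolist())
    for n in ("capacitor","chute","ramp","stop_bar","catch","catch_nose","landing"):
        try: print(n,[(round(d["p"],2),np.round(d["location"]).tolist()) for d in finder.recognise(c,n)][:4])
        except Exception as e: print(n,repr(e))
o=monitor.get_obs();print(o["clock"],o["force"],o["width"])
E
```

```text
pics
scene 402.9689389156732 402.9689389156732 286.5477021100026 210.97773766376133
[[0.0398, 0.9991, -0.0138, 0.0123], [0.7844, -0.0398, -0.619, -0.4183], [-0.619, 0.0138, -0.7853, 1.5902], [0.0, 0.0, 0.0, 1.0]]
capacitor [(0.97, [285.0, 209.0]), (0.97, [230.0, 196.0]), (0.72, [448.0, 222.0])]
chute [(0.71, [340.0, 218.0])]
ramp [(0.57, [344.0, 216.0]), (0.56, [382.0, 202.0])]
stop_bar [(0.81, [380.0, 200.0])]
catch [(0.55, [349.0, 215.0])]
catch_nose [(0.42, [342.0, 216.0])]
landing [(0.74, [339.0, 220.0])]
top 460.7910356689467 460.7910356689467 282.08605593487596 214.3585567931895
[[-0.0246, -0.9997, -0.0064, -0.0113], [-0.9986, 0.0248, -0.0474, 0.571], [0.0476, 0.0052, -0.9989, 1.4634], [0.0, 0.0, 0.0, 1.0]]
capacitor [(0.78, [284.0, 209.0]), (0.71, [344.0, 237.0]), (0.67, [318.0, 152.0])]
chute [(0.73, [240.0, 207.0])]
ramp [(0.69, [232.0, 209.0])]
stop_bar [(0.66, [200.0, 204.0])]
catch [(0.38, [232.0, 206.0])]
catch_nose []
landing [(0.61, [238.0, 207.0])]
0.8 [-0.13099521  0.33247393 -0.69771114] 0.0856183544089272
```

View pics/scene0.png

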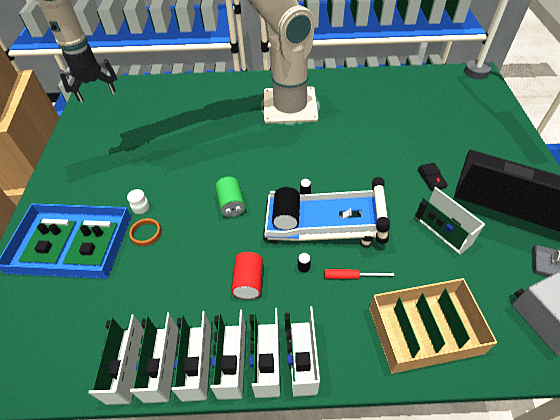

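View pics/top0.png

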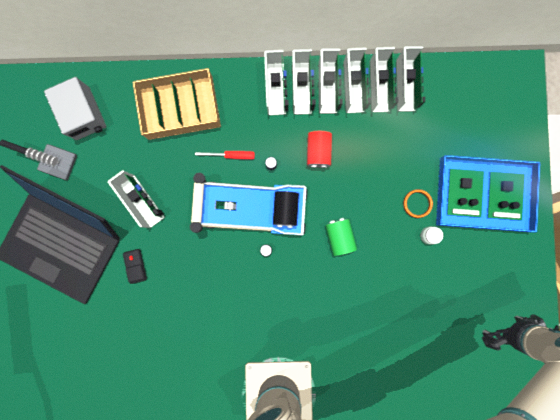

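The scene view shows the black capacitor at (286,209) on the chute's landing, with the ramp running right to the stop bar at (380,200). The top view shows it at (286,210), with the stop bar at (198,204).

Three things are capacitor-shaped (scene pixels): black (286,209), green (230,196) and red (248,274). Only the black one lies on the chute, so it is the one meant. I'll confirm that in an enlarged crop.

```bash
python3 - <<'E'
import cv2,numpy as np
a=cv2.imread("pics/scene0.png")[165:255,255:405]; b=cv2.imread("pics/top0.png")[165:245,180:320]
a=cv2.resize(a,None,fx=5,fy=5,interpolation=cv2.INTER_CUBIC);b=cv2.resize(b,None,fx=5,fy=5,interpolation=cv2.INTER_CUBIC)
cv2.imwrite("pics/a.png",a);cv2.imwrite("pics/b.png",b)
E
```

```text
(no output)
```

View pics/a.png

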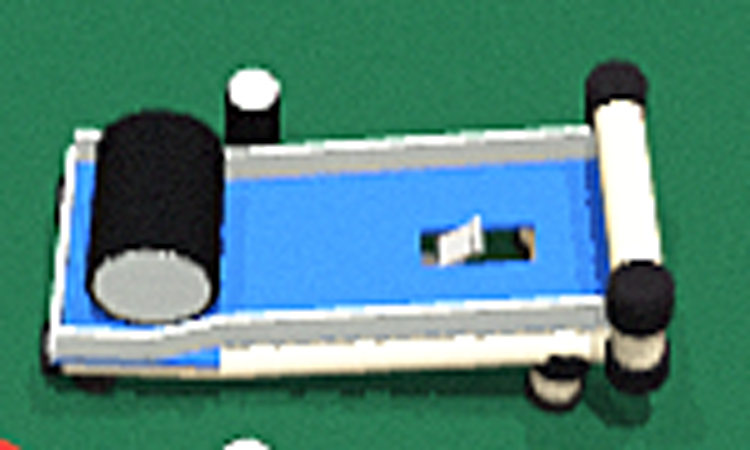

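View pics/b.png

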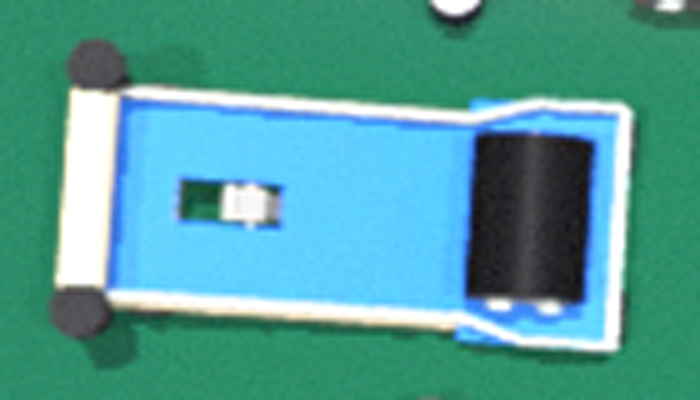

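The crop confirms it: a black sleeve, lying on the landing, terminals toward the robot, uphill along world +y. Next I fit the chute pose and the capacitor from points in both views.

```bash
cat > geo.py <<'E'
import numpy as np, json
from scipy.optimize import least_squares
from plant import arm, fingers, monitor, optics, order, finder
P={c:optics.camera_params(c) for c in ("scene","top")}
def proj(c,X):
    p=P[c]; q=np.asarray(X)@p["world_to_cam"][:3,:3].T+p["world_to_cam"][:3,3]
    return np.stack([p["fx"]*q[...,0]/q[...,2]+p["cx"],p["fy"]*q[...,1]/q[...,2]+p["cy"]],-1)
off={"scene":(255,165),"top":(180,165)}
full=lambda c,uv:np.array(uv)/5-.4+off[c]
t8=np.radians(8); Rr=np.array([[np.cos(t8),0,-np.sin(t8)],[0,1,0],[np.sin(t8),0,np.cos(t8)]])
ramp2ch=lambda p:Rr@np.array(p)+[-.07,0,.045]
def ch2w(s,p):
    c,n=np.cos(s[3]),np.sin(s[3]); return np.array([[c,-n,0],[n,c,0],[0,0,1]])@np.array(p)+s[:3]
E
cat > fit.py <<'E'
from geo import *
r=ramp2ch
F=[("top",r((.232,.072,.055)),(80,311)),("top",r((.232,-.072,.055)),(97,64)),
("top",(-.168,.074,.07),(614,346)),("top",(-.168,-.074,.07),(628,107)),
("top",(-.112,.073,.07),(517,342)),("top",(-.112,-.073,.07),(545,105)),
("top",r((0,.061,.025)),(470,320)),("top",r((0,-.061,.025)),(475,118)),
("scene",r((.232,.072,.055)),(617,80)),("scene",r((.232,-.072,.055)),(640,285)),
("scene",(-.168,.074,.07),(77,133)),("scene",(-.168,-.074,.07),(57,332)),
("scene",(-.112,-.073,.07),(140,333)),("scene",r((0,-.061,.025)),(212,318))]
res=lambda s:np.concatenate([proj(c,ch2w(s,p))-full(c,uv) for c,p,uv in F])
S=least_squares(res,[.56,.05,0,np.pi/2],loss="soft_l1")
s=S.x; print("chute",s); print(np.round(res(s).reshape(-1,2),1).tolist())
for c in ("top","scene"):
    print("nose crop px",c,(proj(c,ch2w(s,r((.148,0,.012))))-off[c]+.4)*5)
# free triangulation of post tops as height check
for i,j in((0,8),(1,9),(2,10),(3,11)):
    f=lambda X:np.concatenate([proj(F[k][0],X)-full(F[k][0],F[k][2]) for k in(i,j)])
    X=least_squares(f,[.56,.05,.05]).x; print("tri",np.round(X,4),"expected",np.round(ch2w(s,F[i][1]),4))
# capacitor: render silhouette hull of the cylinder, compare with dark masks from both views
import cv2
M={}
for c in ("scene","top"):
    im=optics.camera(c)
    d=min(finder.outline_of(c,"capacitor"),key=lambda d:np.hypot(*(np.array(d["location"])-(285,209))))
    M[c]=np.asarray(d["mask"]).astype(np.uint8); print(c,d["p"],d["location"],M[c].sum())
a=np.linspace(0,2*np.pi,40)
def sil(q):
    out={}
    for c in M:
        L=np.array([[.038*np.cos(t),y,.038*np.sin(t)] for t in a for y in(-.05,.05)])
        cy,sy=np.cos(q[3]),np.sin(q[3]); L=L@np.array([[cy,-sy,0],[sy,cy,0],[0,0,1]]).T+q[:3]
        h=cv2.convexHull(proj(c,[ch2w(s,p) for p in L]).astype(np.float32))
        m=np.zeros((420*4,560*4),np.uint8);cv2.fillPoly(m,[np.round(h*4+1.5).astype(int)],1)
        out[c]=cv2.resize(m.astype(np.float32),(560,420),interpolation=cv2.INTER_AREA)
    return out
cost=lambda q:sum(np.abs(m-M[c]).sum() for c,m in sil(q).items())
from scipy.optimize import minimize
q0=np.array([-.12,0,.083,0])
b=minimize(cost,q0,method="Nelder-Mead",options=dict(initial_simplex=np.vstack([q0]+[q0+np.eye(4)[k]*[.012,.012,.008,.08][k] for k in range(4)]),xatol=1e-4,fatol=.1))
print("capacitor in chute x,y,z,yaw",b.x,b.fun); print("world",ch2w(s,b.x[:3]))
json.dump(dict(s=s.tolist(),q=b.x.tolist()),open("pose.json","w"))
E
python3 fit.py
```

```text
chute [ 0.59433034  0.07332503 -0.00306934  1.47802743]
[[-0.4, -0.7], [-0.0, 0.3], [0.1, 0.4], [0.5, 0.5], [1.4, -0.3], [-1.0, 0.0], [-1.4, -0.7], [0.3, 0.4], [-0.1, 0.4], [0.1, -0.5], [-1.7, -0.0], [-2.0, -0.1], [1.3, 0.1], [0.8, 0.2]]
nose crop px top [229.13227842 201.21818336]
nose crop px scene [477.0977708  234.23250842]
tri [0.5347 0.2312 0.1283] expected [0.5367 0.2314 0.1287]
tri [0.6811 0.218  0.1277] expected [0.6801 0.2181 0.1287]
tri [ 0.5064 -0.0842  0.0682] expected [ 0.5051 -0.0871  0.0669]
tri [ 0.6539 -0.097   0.0683] expected [ 0.6524 -0.1008  0.0669]
scene 0.87 [285.1, 209.6] 1061
top 0.97 [285.8, 207.5] 870
capacitor in chute x,y,z,yaw [-0.11058014 -0.00044501  0.08469921  0.00013278] 77.6875
world [ 0.58452975 -0.03682085  0.08162988]
```

The fit holds up: triangulated heights match, and the predicted nose pixel falls on the catch. Now I go behind the capacitor and check the fingertip height before touching it.

```bash
cat >> geo.py <<'E'
D=json.load(open("pose.json")) ; s=np.array(D["s"]); s[2]=-.001
q=D["q"]
ux=np.array([np.cos(s[3]),np.sin(s[3]),0]); uy=np.array([-ux[1],ux[0],0])
def R(sign): x=ux*sign; z=np.array([0,0,-1.]); return np.stack([x,np.cross(z,x),z],1)
TIP=.011
def tcp(x,ztip,y=0):  # chute x of the finger's front face, tip height above bench -> TCP
    return ch2w(s,(x-.011,y,ztip+TIP))
def rface(xr,h):      # finger front face at ramp x, tip h above the sheet there
    return tcp(-.07+xr*np.cos(t8),.045+xr*np.sin(t8)+h)
E
python3 - <<'E'
from geo import *
import cv2
x0=q[0]-.038-.015
o=monitor.get_obs(); best=None
for sg in(1,-1):
    j=arm.solve_ik(tcp(x0,.19),R(sg)); e=arm.solve_ik(rface(.142,.022),R(sg))
    print(sg,None if j is None else np.round(j,2),None if e is None else np.round(e,2))
    if j is not None and e is not None:
        d=np.abs(np.array(j)-o["qpos"]).max()
        if best is None or d<best[0]: best=(d,sg)
sg=best[1]; json.dump(sg,open("sg.json","w"))
arm.move_to(tcp(x0,.19),R(sg)); fingers.move_gripper(.04)
arm.move_straight(tcp(x0,.069),v=.1)
o=monitor.get_obs();print(sg,o["clock"],o["position"],tcp(x0,.069),o["force"],o["width"])
im=optics.camera("scene");im2=optics.camera("top")
f=lambda a:cv2.resize(a,(400,400),interpolation=cv2.INTER_CUBIC)
cv2.imwrite("pics/c.png",np.hstack([f(im[150:250,230:330]),f(im2[150:250,230:330])]))
E
```

```text
1 [ 0.31  0.6  -0.29  1.74  0.22  0.83 -0.17] [-0.13  0.77 -0.21  1.74  0.24  0.66 -0.57]
-1 [-0.24  0.65  0.59  1.76 -0.46  0.87 -2.68] [-0.62  0.85  0.6   1.75 -0.67  0.76 -2.9 ]
1 5.025 [ 0.5786703  -0.10056915  0.07962825] [ 0.57815796 -0.10050442  0.079     ] [-0.29526638  0.08809173  0.640267  ] 0.040007384441503896
```

View pics/c.png

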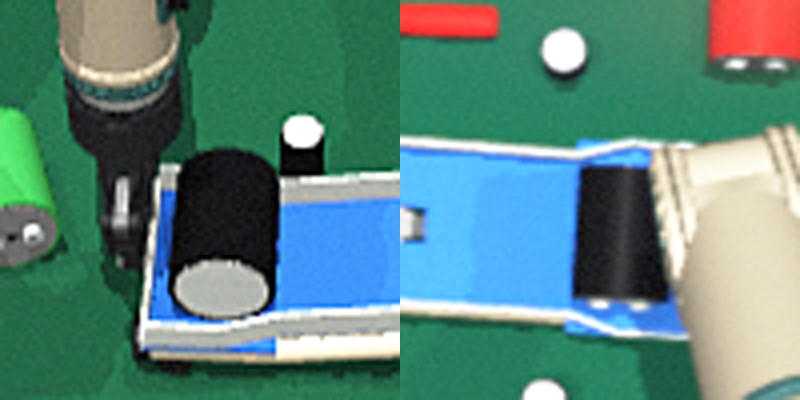

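Left half of the picture: the fingers are behind the can, with the tips at crop (125,265), scene pixel about (261,216), clear of the can, lip and green one. I'll check the tip height by projection, then start pushing.

```bash
python3 - <<'E'
from geo import *
x0=q[0]-.038-.015
for z in(.056,.063,.069,.075,.082):
    print(z,[((proj("scene",ch2w(s,(x0-.011+dx,-.03,z)))-(230,150)+.4)*4).round() for dx in(-.008,.008)])
arm.move_straight(rface(-.095,0)*[1,1,0]+[0,0,.068+TIP],v=.03) if False else None
xk=-.07-.02
arm.move_straight(tcp(xk,.068),v=.03)
o=monitor.get_obs();print(o["clock"],o["position"],o["force"])
im=optics.camera("scene")
import cv2;cv2.imwrite("pics/d.png",cv2.resize(im[150:260,220:400],None,fx=4,fy=4,interpolation=cv2.INTER_CUBIC))
E
```

```text
0.056 [array([124., 285.]), array([146., 285.])]
0.063 [array([123., 279.]), array([145., 280.])]
0.069 [array([123., 274.]), array([145., 275.])]
0.075 [array([122., 269.]), array([144., 270.])]
0.082 [array([121., 263.]), array([144., 264.])]
7.725 [ 0.58496141 -0.02735674  0.07800797] [-0.65518758 -2.9951003   2.07383328]
```

View pics/d.png

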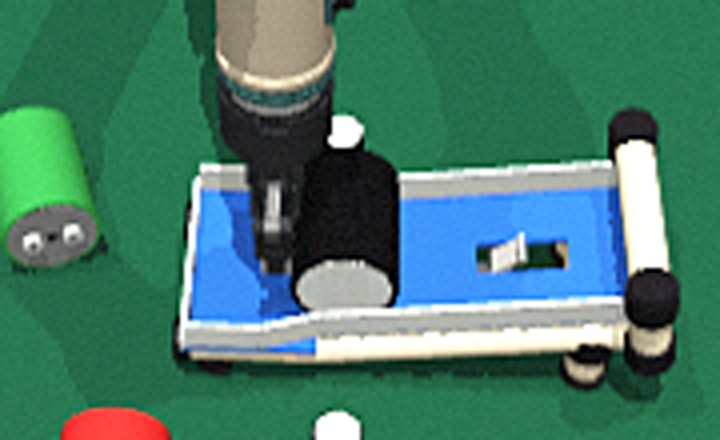

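The can is on the ramp, resting against both fingertips with about 3 N. The tips stand about 10 mm higher than nominal, so I'll ride 8 mm lower on the way up.

```bash
python3 - <<'E'
from geo import *
arm.move_straight(rface(.11,.016),v=.03)
o=monitor.get_obs();print(o["clock"],o["force"].round(1))
for x in np.r_[.125,.132,.136,.138:.1475:.001]:
    arm.move_straight(rface(x,.016),v=.02)
    o=monitor.get_obs();f=o["force"]@ux;print(round(x,4),round(o["clock"],2),o["force"].round(1),round(f,1))
    if abs(f)>12: break
import cv2
im=optics.camera("scene")
cv2.imwrite("pics/e.png",cv2.resize(im[150:260,250:410],None,fx=5,fy=5,interpolation=cv2.INTER_CUBIC))
E
```

```text
12.2333 [-0.4 -2.9  1.9]
0.125 13.13 [ 0.  -0.2 -1.2] -0.2
0.132 13.63 [ 0.4 -0.5 -0.1] -0.5
0.136 13.98 [-0.6 -1.9  1.7] -1.9
0.138 14.23 [-0.2 -6.   1.2] -6.0
0.139 14.48 [ 0.3 -7.2  0.3] -7.2
0.14 14.73 [-0.9 -7.3  1.9] -7.3
0.141 14.98 [-0.6 -9.2  1. ] -9.3
0.142 15.23 [ -0.4 -11.1   0.6] -11.1
0.143 15.48 [ -0.5 -13.2   0.6] -13.2
```

View pics/e.png

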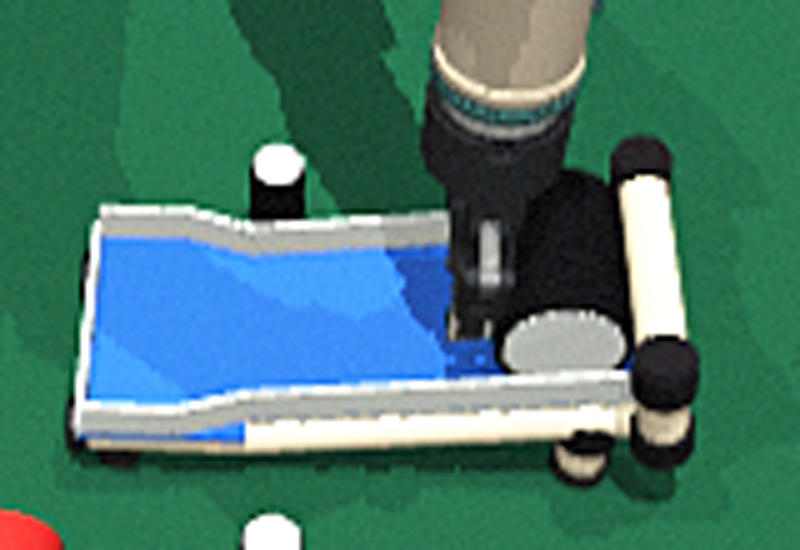

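The can looks to be up against the stop bar: force rises steadily to 13 N, past what the catch takes. I'll ease back a millimetre at a time. If the catch is locked the force vanishes within about 3 mm, and if not the can is still on the fingers.

```bash
python3 - <<'E'
from geo import *
def show(x):
    o=monitor.get_obs();p=(o["position"]-s[:3])@ux+.011
    print(round(x,4),round(o["clock"],2),"face ramp x",round((p+.07)/np.cos(t8),4),"f",o["force"].round(1))
show(.143)
for x in np.arange(.142,.1295,-.0015):
    arm.move_straight(rface(x,.016),v=.02); arm.hold(.1); show(x)
import cv2
im=optics.camera("scene")
cv2.imwrite("pics/f.png",cv2.resize(im[150:260,250:410],None,fx=5,fy=5,interpolation=cv2.INTER_CUBIC))
E
```

```text
0.143 15.53 face ramp x 0.1359 f [ -0.4 -12.9   1.3]
0.142 15.88 face ramp x 0.1359 f [ -0.  -11.2   0.9]
0.1405 16.23 face ramp x 0.1359 f [-0.7 -8.8  1.2]
0.139 16.58 face ramp x 0.1358 f [-0.8 -6.5 -0.3]
0.1375 16.93 face ramp x 0.1359 f [ 0.  -5.8  1.1]
0.136 17.28 face ramp x 0.1358 f [-0.2 -4.   1.2]
0.1345 17.63 face ramp x 0.1353 f [ 0.6 -1.4 -0.5]
0.133 17.98 face ramp x 0.1331 f [-0.9 -0.7  0.2]
0.1315 18.33 face ramp x 0.1317 f [-0.7  0.2 -0.5]
0.13 18.68 face ramp x 0.13 f [ 0.   0.1 -0.2]
```

View pics/f.png

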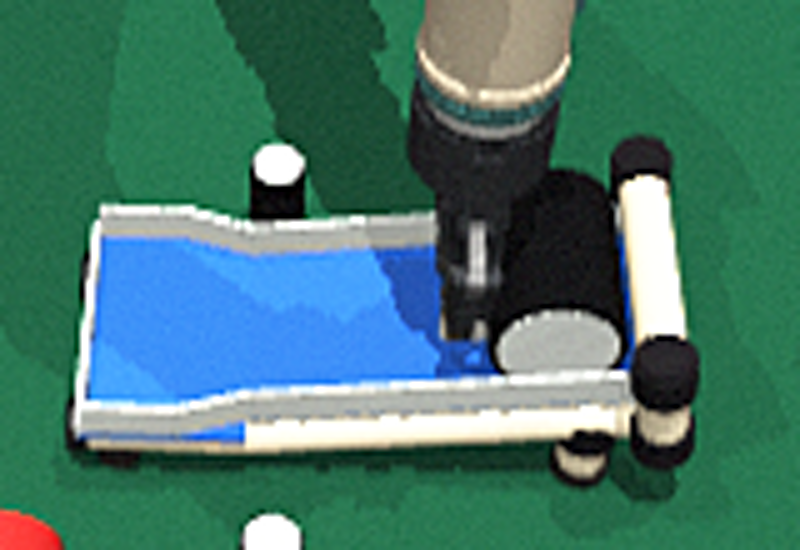

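The force fell to zero after about 3 mm of rollback, as expected for a can on the raised catch. I'll open a further 5 mm gap slowly, check the can stays put, then retreat.

```bash
python3 - <<'E'
from geo import *
def loc():
    optics.camera("scene"); L=finder.outline_of("scene","capacitor")
    t=proj("scene",ch2w(s,ramp2ch((.177,0,.038))))
    d=min(L,key=lambda d:np.hypot(*(np.array(d["location"])-t))); m=np.argwhere(d["mask"])
    return np.round(d["location"],1),m[:,1].max(),t.round(1),monitor.get_obs()["force"].round(1)
print(loc())
for x in(.1275,.125): arm.move_straight(rface(x,.016),v=.02); arm.hold(.2); print(loc())
a=rface(.10,.03)
arm.move_straight(a,v=.04); print(loc())
arm.move_straight([a[0],a[1],.30],v=.1)
arm.move_to(np.array([.40,-.35,.30]),R(1)); arm.hold(.3)
print(loc(),monitor.get_obs()["clock"])
import cv2
f=lambda a:cv2.resize(a,(400,300),interpolation=cv2.INTER_CUBIC)
im=optics.camera("scene");im2=optics.camera("top")
cv2.imwrite("pics/g.png",np.vstack([np.hstack([f(im[150:255,270:410]),f(im2[160:250,180:300])]),np.hstack([f(im),f(im2)])]))
E
```

```text
(array([362.1, 206.1]), np.int64(375), array([360.2, 204.8]), array([ 0.7, -0. ,  0.4]))
(array([361.7, 207.2]), np.int64(375), array([360.2, 204.8]), array([ 0.1, -0.6,  0. ]))
(array([360.9, 207.2]), np.int64(375), array([360.2, 204.8]), array([-0.8,  0.4,  0. ]))
(array([361.5, 207.2]), np.int64(376), array([360.2, 204.8]), array([ 0.4, -0.1, -0.3]))
(array([358. , 204.5]), np.int64(375), array([360.2, 204.8]), array([-0.4,  0.4, -0.3])) 25.225
```

View pics/g.png

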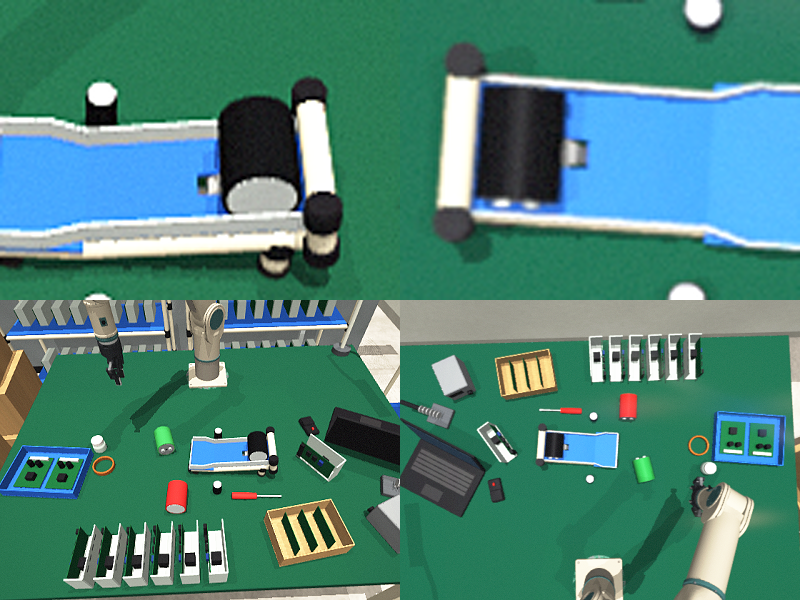

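The can rests near the stop bar (top-right crop, around (522,145)) with the catch behind it at (575,153). Everything else is where it was, and the arm is clear.

```bash
python3 -c "
from plant import order; print(order.hand_in())"
```

```text
the job is handed in; nothing more can be done
None
```

The capacitor was rolled up the ramp to the stop bar and now rests on the raised catch; the arm is clear, nothing else was moved, and the job was handed in at about 25 s of the 42 s allowed.

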